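# Close the board carrier and hold the probe head pressed on its dowels

### The arm

A 6-joint arm with a two-finger parallel gripper is mounted at the origin on a cart in front of the work surface, level with it; the furniture and walls round the work are solid. World frame = base frame: x ahead of the robot, y to its left, z up, the work surface at z = 0. Lengths are in m, angles in degrees, forces in N, time in s.
With the tool pointing down it reaches from about 0.4 to 0.825 m from the base axis. Payload 7 kg.
Tool frame: the origin (TCP) lies at the very end of the fingers, on their centre line; the grasp point (between the pads) lies 19 mm behind it; x points along the fingers, y is the direction in which the jaws open and shut, and the axes are right-handed (so a half turn about x gives the same grasp; the last joint's range is limited). The gripper opens to 88 mm and grips with 3 to 60 N. Pads are 19 mm wide; open, the fingers measure 130 mm over their backs; the gripper's body (78 mm by 193 mm) begins 47 mm behind the grasp point.
Start: joints at [81.996, 20.546, 0.682, 0, -70.136, -16.507], TCP at [0.28, 0.614, 0.227] pointing down, gripper open.
Joint ranges: [-176.03, 176.03], [-82.01, 121.73], [-58.28, 71.71], [-173.87, 95.51], [-174.79, -0.11], [-173.66, 173.66]. Speed limits (degrees/s): [136.94, 136.94, 172.46, 180, 180, 180].

### API

Orientations are given as [roll, pitch, yaw] about the fixed x, y, z axes, in that order (R = Rz(yaw) Ry(pitch) Rx(roll)).
In Python, from plant import monitor, eyes, ticket gives the robot as it stands. The module is installed in compiled form; this text tells all that it offers.
- The arm moves only by the shell command python3 -m crank 'ROWS'. ROWS is JSON, a list of rows, each an object with "linear": the shift along the world's x, y, z in units of 60 mm (1.0 is 60 mm), a list of three; "rot": the turn, a rotation vector about the world's x, y, z in units of 5 degrees (1.0 is 5 degrees), a list of three; "hand": the opening, from 0 (shut) to 1 (fully open). In form: [{"linear": [tx, ty, tz], "rot": [ax, ay, az], "hand": hand}, ...]. A call has 1 to 20 rows; each row shifts and turns the pose as measured when the row begins; what a row does not reach is not made up. A row lasts 1/8 s, in which the tool goes at most 62.5 mm and 10.7 degrees, less where a joint would pass 70% of its speed; a pose out of reach is approached as far as the arm can. A call is refused whole if a number of a shift passes 1 or a number of a turn 1, either way. A call with a gripper value outside its range is refused whole. The fingers move at their own pace and stop on an object; the grip force is fixed at half the most. Time passes only in rows, so rows that do not move let the fingers close. It gives the time, the measured TCP pose, the force and the opening at its end, in the units of the state.
- monitor.get_obs(): the state, without advancing time (a new reading comes with each control period).
- eyes.snapshot(name): name is "scene" or "side" or "wrist"; returns a dict with "image" (420x560x3 uint8, red, green, blue), "depth" (420x560 float32, m along the optical axis (not along the pixel's ray), 0 where there is no reading), "K" (3x3 intrinsics, pixels), "camera_from_world" (4x4, takes a point from world to camera coordinates); the wrist camera has in their place "hand_eye" (4x4, takes a point from camera to tool coordinates, whose origin is the TCP and whose axes are the tool frame's). Camera axes: x right, y up, looking along -z (the intrinsics and any distortion apply to the point x, -y, -z); pixel columns grow to the right and rows downward; lengths in m; the calibration is good to about 2 mm. A picture is of the moment at which its call begins: read the wrist's pose just before it.
- ticket.close_job(): hands the job in, once; it reports no verdict.
The state is a dict: "clock": time; "joint_pos": joint angles; "qvel": joint speeds; "tau": joint torques, N m; "tool_pos": TCP position; "orientation": TCP orientation; "force": force on the tool from outside, world axes, zero at the start; "moment": the same for the moment, N m; "opening": finger opening in m.
Only numpy, scipy, OpenCV 4.12 (cv2) and the standard library are available. Lean on these libraries where they do the work, as an engineer would, in place of code of your own. Each camera call takes 0.05 s, during which the arm holds its last target.

### The job

Get the circuit board ready for its contact test: swing the carrier's hinged blue cover fully shut over the board, then pick up the probe head, set its two end holes over the carrier's two steel dowels and push it down against the springy orange plate until it sits home on both dowel shoulders. Finish while still holding the head pressed fully home; do not let go of it. Leave the other things on the bench where they are.

Things in the scene. Friction and masses are not known exactly. Their poses are not given: they have to be found in the camera images.
- carrier_seat (a point): Seat point of the board carrier, a fixed grey block 130 x 168 mm: midway between its two upright steel dowels, level with the tops of their dark shoulders. y runs along the line through the dowels, x level towards the cover's hinge, z up. The block's top is 14 mm, its underside 36 mm below this point. The head is home when its underside lies on both shoulders, at this height
- dowel_left (a point): Tip of the dowel at y = +66 mm of carrier_seat, 26 mm above it. Dowel 8 mm thick, its last 5 mm a cone narrowing to 3 mm; it rises from a dark steel shoulder 21 mm across whose top is 26 mm below this point
- dowel_right (a point): Tip of the other, equal dowel, at y = -66 mm of carrier_seat
- cover_hinge (a point): Middle of the hinge line of the blue cover, on the carrier's top, 60 mm along +x of carrier_seat and 14 mm below it; axes parallel to those of carrier_seat (they do not turn with the cover); the hinge line runs along y
- cover (a joint): Angle of the blue cover in rad: 0 shut (flat, pointing to -x from the hinge), 1.57 upright, 2.0 the most; starts at 1.6 to 1.9. A frame 104 mm wide (y), 12 mm thick, reaching 110 mm from the hinge line, plus tab. Shut, its underside is level with cover_hinge, its outer face 12 mm above (2 mm under the shoulders). Friction (0.16 N m) keeps it where it is left: push it all the way down
- cover_tab (a point): Middle of the black finger tab on the free edge of the cover, on its outer face, 117 mm from the hinge line; turns with the cover. The tab is 44 mm wide, 7 mm thick and ends 128 mm from the hinge line
- contact_plate (a joint): How far the orange plate (44 x 60 mm, on springs in the window of the cover) is pushed in, in m. With the cover shut it is centred on the carrier, its top 6 mm above the dowel shoulders. 0 is out, 0.006 level with the shoulders, 0.009 its stop. It pushes back with 4 N at 0 and 10 N at 0.006, more than the head's weight: let go, the head rises again
- head_grip (a point): Centre of the black block grip on the probe head, where to take it: 28 mm thick (x), 62 mm long (y); its top is 20 mm above, the plate's top 24 mm and underside 36 mm below this point. The head is a loose, level aluminium plate 44 (x) x 164 (y) x 12 mm, 0.18 to 0.28 kg, lying on the bench. Grey sockets 8 mm high stand on the plate at both ends of the grip
- head_foot (a point): Centre of the underside of the probe head, 36 mm straight below head_grip, same axes. Two 10 mm holes go through the plate at y = +66 and -66 mm, flared by 2 mm at the underside; the head fits the dowels either way round
- tip_tin: Bystander: round white tin, 50 mm across, 24 mm high; origin at the centre of its underside
- heat_tape: Bystander: roll of amber tape lying flat, 58 mm across, 16 mm high; origin at the centre of its underside
- tweezers_black: Bystander: black tweezers lying flat, 128 mm long (y), 14 mm wide, 10 mm high; origin at the centre of the underside
- nozzle: Bystander: grey metal nozzle standing upright, 25 x 31 mm, 40 mm high; origin at the centre of its underside
Things that resemble listed ones, but are neither listed nor needed, are in the scene too. Leave any green look-alike of the part that bears head_grip alone.

How it is judged:
By the outcome, as a careful person would: the job done as asked, in the order asked, and still so for the second after the job is handed in, while the arm keeps its last pose, push and grip.
It also fails if it takes over 61 s, if anything falls off the work surface, if the arm or the gripper's body presses on something with over 40 N, if the wrist force passes 120 N, or if a joint passes its speed limit or range.

## Working session

There is one attempt and no reset: what is moved stays moved. The work goes in short steps, Python scripts to look and compute and a shell command to move; the robot and the scene stay as the last step left them, time stands still between calls to the robot, and variables do not carry over. Pictures are saved under pics/ and viewed, and the job is handed in when it is done.

```bash
mkdir -p pics; ls; cat > h.py <<'E'
import numpy as np, cv2
from plant import monitor, eyes, ticket
from scipy.spatial.transform import Rotation as Rn
def snap(n,f):
    o=monitor.get_obs(); s=eyes.snapshot(n)
    cv2.imwrite('pics/'+f,s['image'][:,:,::-1])
    if n=='wrist':
        T=np.eye(4);T[:3,:3]=Rn.from_euler('xyz',o['orientation'],degrees=True).as_matrix();T[:3,3]=o['tool_pos']
        s['wfc']=T@s['hand_eye']
    else: s['wfc']=np.linalg.inv(s['camera_from_world'])
    np.savez('last_'+n+'.npz',**{k:s[k] for k in('image','depth','K','wfc')})
    return s
def load(n): return dict(np.load('last_'+n+'.npz'))
def ray(s,u,v):
    d=np.linalg.inv(s['K'])@np.array([u,v,1.]); d=np.array([d[0],-d[1],-d[2]])
    return s['wfc'][:3,3], s['wfc'][:3,:3]@d
def onz(s,u,v,z):
    o,d=ray(s,u,v); return o+d*(z-o[2])/d[2]
def dep(s,u,v):
    o,d=ray(s,u,v); return o+d*s['depth'][int(v),int(u)]
def cloud(s):
    v,u=np.mgrid[0:420,0:560]; d=np.linalg.inv(s['K'])@np.stack([u.ravel(),v.ravel(),np.ones(u.size)])
    P=np.stack([d[0],-d[1],-d[2]])*s['depth'].ravel()
    return (s['wfc'][:3,:3]@P).T.reshape(420,560,3)+s['wfc'][:3,3]
def proj(s,p):
    c=np.linalg.inv(s['wfc'])@np.append(p,1); q=s['K']@np.array([c[0],-c[1],-c[2]]); return q[:2]/q[2]
E
python3 - <<'E'
from h import *
print(monitor.get_obs())
for n in('scene','side','wrist'):
    s=snap(n,n+'1.png'); print(n,s.keys(),s['K'],s['wfc'].round(3))
E
```

```text
pics
{'clock': 0.0, 'joint_pos': array([ 8.19959665e+01,  2.05920414e+01,  6.35777840e-01, -1.74148601e-02,
       -7.01331203e+01, -1.65071406e+01]), 'qvel': array([ 0.00339572, -0.00958168,  0.05576732,  0.05170161, -0.05280251,
       -0.01243211]), 'tau': array([ 2.62803725e-03, -5.82729685e+01,  2.93050289e+01,  6.99738890e+00,
        6.93943395e-03, -1.58527764e-04]), 'tool_pos': array([0.27987876, 0.61375036, 0.22563954]), 'orientation': array([  96.12946167,   89.90912884, -108.38764335]), 'force': array([-0.01086555, -0.52388304,  0.09247167]), 'moment': array([-0.04095346,  0.04548047, -0.00399426]), 'opening': 0.08778063374377627}
scene dict_keys(['image', 'depth', 'K', 'camera_from_world', 'wfc']) [[440.27929912   0.         280.34230728]
 [  0.         440.27929912 207.80921846]
 [  0.           0.           1.        ]] [[ 0.916  0.226 -0.333  0.316]
 [-0.402  0.507 -0.763 -0.598]
 [-0.004  0.832  0.555  0.636]
 [ 0.     0.     0.     1.   ]]
side dict_keys(['image', 'depth', 'K', 'camera_from_world', 'wfc']) [[431.30561279   0.         276.74989621]
 [  0.         431.30561279 201.35242479]
 [  0.           0.           1.        ]] [[-0.999 -0.023  0.035  0.705]
 [ 0.041 -0.329  0.943  1.133]
 [-0.01   0.944  0.33   0.415]
 [ 0.     0.     0.     1.   ]]
wrist dict_keys(['image', 'depth', 'K', 'hand_eye', 'wfc']) [[305.58442877   0.         276.79275278]
 [  0.         305.58442877 209.42530109]
 [  0.           0.           1.        ]] [[-0.414  0.867  0.276  0.355]
 [-0.91  -0.395 -0.124  0.58 ]
 [ 0.002 -0.303  0.953  0.383]
 [ 0.     0.     0.     1.   ]]
```

View pics/scene1.png

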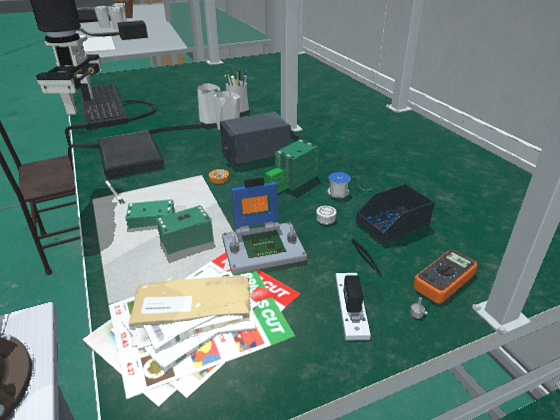

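View pics/side1.png

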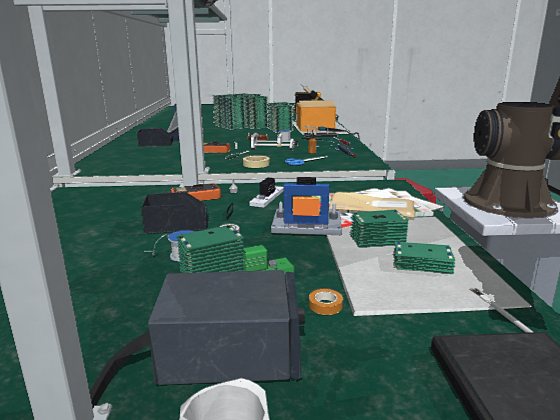

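View pics/wrist1.png

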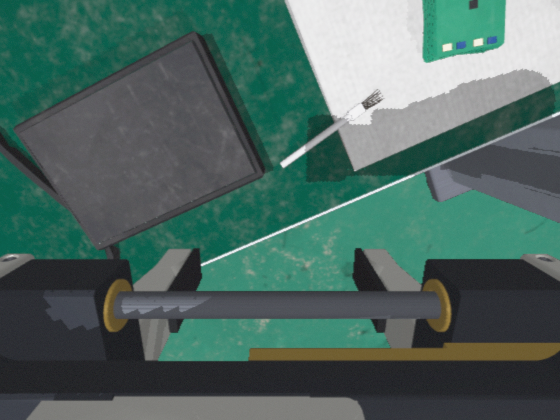

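The scene view shows the carrier at about (265,248) with its blue cover upright at (256,205). The probe head is at (352,305), the nozzle at (419,310), the tweezers at (367,255), the tin at (326,214) and the tape at (219,176). The green look-alike is at about (277,180).

```bash
python3 - <<'E'
from h import *
s=load('scene')
c=s['image'][160:350,210:400,::-1]; cv2.imwrite('pics/z1.png',cv2.resize(c,(760,600),interpolation=cv2.INTER_CUBIC))
t=load('side'); c=t['image'][165:255,225:375,::-1]; cv2.imwrite('pics/z2.png',cv2.resize(c,(800,480),interpolation=cv2.INTER_CUBIC))
for n,u,v in [('carrierfront',268,263),('head grip top',352,282),('plate',356,325),('plate2',348,278),('nozzle',419,305),('tweez',367,258),('tin',326,212),('green',277,178),('boards',186,225),('wrapped env',200,290),('cover',240,205),('box',395,205),('ctrlbox',245,130)]:
    print(n,dep(s,u,v).round(3))
E
```

```text
carrierfront [0.578 0.07  0.016]
head grip top [ 0.686 -0.088  0.057]
plate [ 0.662 -0.149  0.012]
plate2 [ 0.685 -0.075  0.056]
nozzle [ 0.788 -0.166  0.026]
tweez [ 0.794  0.015 -0.001]
tin [0.779 0.181 0.024]
green [0.724 0.359 0.04 ]
boards [0.441 0.211 0.064]
wrapped env [0.424 0.048 0.018]
cover [0.565 0.199 0.091]
box [0.965 0.151 0.013]
ctrlbox [0.708 0.561 0.103]
```

View pics/z1.png

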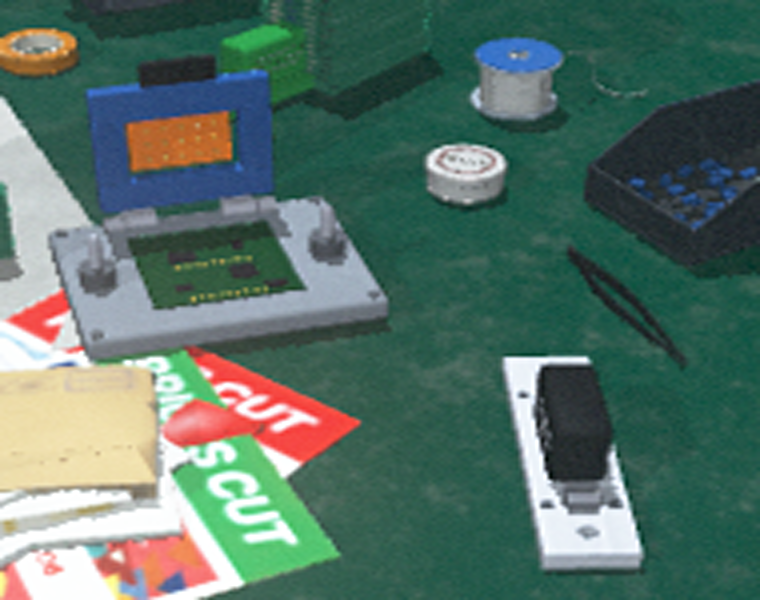

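View pics/z2.png

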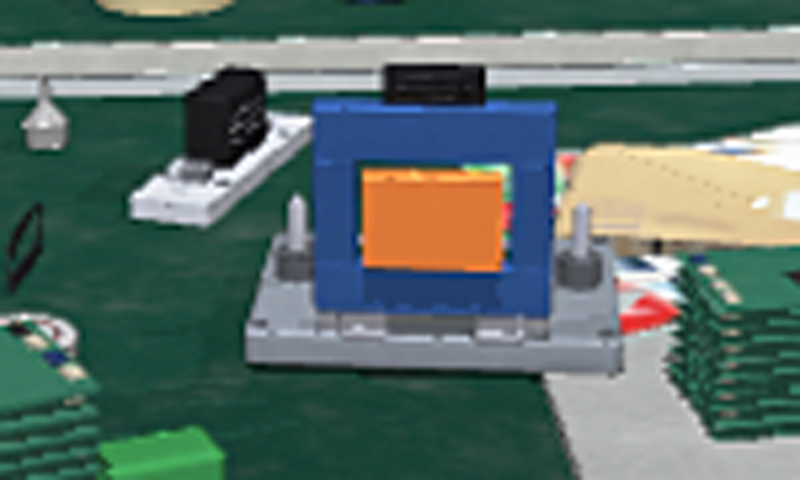

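```bash
python3 - <<'E'
from h import *
s=load('scene');C=cloud(s);t=load('side');Ct=cloud(t)
o=monitor.get_obs(); R=Rn.from_euler('xyz',o['orientation'],degrees=True).as_matrix(); print('tool',R.round(3)); print('handeye cam in tool',(np.linalg.inv(R)@(load('wrist')['wfc'][:3,3]-o['tool_pos'])).round(3))
hsv=cv2.cvtColor(s['image'],cv2.COLOR_RGB2HSV)
# dowel tips
a=onz(s,233.8,235.4,.062); b=onz(s,291.2,225.6,.062); print('tips',a,b,np.linalg.norm(a-b)); m=(a+b)/2; d=(b-a)[:2]; print('mid',m,'angle',np.degrees(np.arctan2(d[1],d[0])))
a=onz(t,225+297/800*150,165+197/480*90,.062); b=onz(t,225+583/800*150,165+207/480*90,.062); print('side tips',a,b,np.linalg.norm(a-b)); m=(a+b)/2; d=(a-b)[:2]; print('mid',m,'angle',np.degrees(np.arctan2(d[1],d[0])))
# head white mask
M=((hsv[:,:,1]<40)&(hsv[:,:,2]>150)).astype(np.uint8); M[:, :330]=0;M[:,375:]=0;M[:265]=0;M[345:]=0
n,l,st,ce=cv2.connectedComponentsWithStats(M); k=1+np.argmax(st[1:,4]); ys,xs=np.where(l==k); P=np.array([onz(s,u,v,.012)[:2] for u,v in zip(xs,ys)],np.float32)
print(st[k]); r=cv2.minAreaRect(P); print('head rect',r,cv2.boxPoints(r))
# cover blue
B=cv2.inRange(hsv,(105,120,60),(125,255,255)); B[:,:228]=0;B[:,285:]=0;B[:180]=0;B[230:]=0
Q=C[B>0]; print('cover n',len(Q)); mu=np.median(Q,0); Q=Q[np.linalg.norm(Q-mu,axis=1)<.1]; mu=Q.mean(0);U,S,V=np.linalg.svd(Q-mu); print(mu,V[2],S/np.sqrt(len(Q)))
# tall stack
for (u,v) in [(296,148),(310,150),(300,165),(280,150),(165,205),(205,215),(150,205)]: print(u,v,dep(s,u,v).round(3))
E
```

```text
tool [[-0.    -0.415 -0.91 ]
 [-0.001 -0.91   0.415]
 [-1.     0.001 -0.   ]]
handeye cam in tool [-0.157  0.    -0.082]
tips [0.52608344 0.13414754 0.062     ] [0.65396382 0.11649062 0.062     ] 0.12909360491888774
mid [0.59002363 0.12531908 0.062     ] angle -7.861336920926253
side tips [0.65768506 0.12749229 0.062     ] [0.52810967 0.15022079 0.062     ] 0.1315536617925541
mid [0.59289737 0.13885654 0.062     ] angle -9.948899099140505
[336 273  35  67 825]
head rect ((0.6825709342956543, -0.09916040301322937), (0.172039195895195, 0.04506128281354904), 66.69515228271484) [[ 0.6278472  -0.16924827]
 [ 0.669232   -0.18707556]
 [ 0.7372947  -0.02907254]
 [ 0.69590986 -0.01124525]]
cover n 1221
[0.599633   0.19550083 0.08620164] [-0.142165   -0.98629801  0.08369801] [0.03342615 0.03283662 0.0021802 ]
296 148 [0.801 0.402 0.096]
310 150 [0.832 0.378 0.094]
300 165 [0.793 0.359 0.065]
280 150 [0.755 0.408 0.096]
165 205 [0.419 0.357 0.035]
205 215 [0.49  0.231 0.064]
150 205 [0.385 0.376 0.033]
```

```bash
python3 -m crank '[{"linear":[0.37,-0.40,0.04],"rot":[0,0,-1],"hand":1},{"linear":[0.37,-0.40,0.04],"rot":[0,0,-1],"hand":1},{"linear":[0.37,-0.40,0.04],"rot":[0,0,-1],"hand":1},{"linear":[0.37,-0.40,0.04],"rot":[0,0,-1],"hand":1},{"linear":[0.37,-0.40,0.04],"rot":[0,0,-1],"hand":1},{"linear":[0.37,-0.40,0.04],"rot":[0,0,-1],"hand":1},{"linear":[0.37,-0.40,0.04],"rot":[0,0,-1],"hand":1},{"linear":[0.37,-0.40,0.04],"rot":[0,0,-1],"hand":1},{"linear":[0.37,-0.40,0.04],"rot":[0,0,-1],"hand":1},{"linear":[0.37,-0.40,0.04],"rot":[0,0,-1],"hand":1},{"linear":[0.37,-0.40,0.04],"rot":[0,0,-1],"hand":1},{"linear":[0.37,-0.40,0.04],"rot":[0,0,-1],"hand":1},{"linear":[0.37,-0.40,0.04],"rot":[0,0,-1],"hand":1},{"linear":[0.37,-0.40,0.04],"rot":[0,0,-1],"hand":1},{"linear":[0.37,-0.40,0.04],"rot":[0,0,-0.8],"hand":1}]'
python3 - <<'E'
from h import *
s=snap('wrist','w2.png'); o=monitor.get_obs(); print(o['joint_pos'].round(1), Rn.from_euler('xyz',o['orientation'],degrees=True).as_matrix().round(3))
E
```

```text
clock: 2.02
tool_pos: [0.6187, 0.2414, 0.2574]
orientation: [108.5, 89.4, -172.3]
force: [0.6, 0.5, -0.2]
opening: 0.0874
[ 37.7  19.1   2.6  -0.2 -74.1 -48.6] [[-0.01  -0.981  0.191]
 [-0.003  0.191  0.982]
 [-1.     0.009 -0.004]]
```

View pics/w2.png

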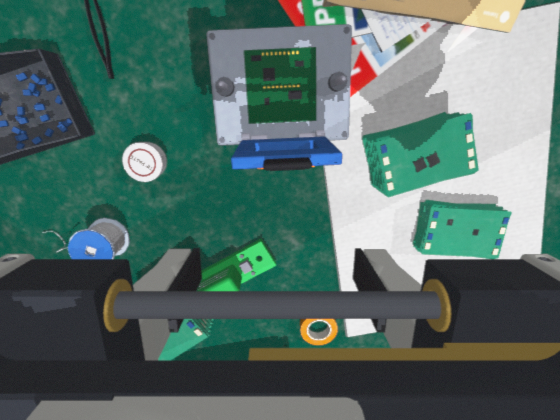

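The wrist view shows the carrier at (280,85) with its dowels near (226,88) and (339,82). The cover's top edge is at (287,153). Next I'll zoom in on this.

```bash
python3 - <<'E'
from h import *
s=load('wrist')
c=s['image'][15:180,195:365,::-1]; cv2.imwrite('pics/z3.png',cv2.resize(c,(680,660),interpolation=cv2.INTER_CUBIC)[:600])
E
```

```text
(no output)
```

View pics/z3.png

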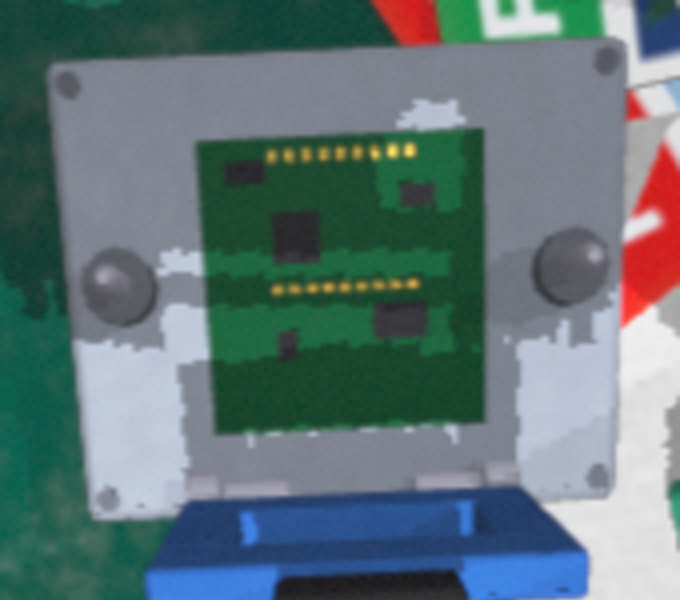

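```bash
python3 - <<'E'
from h import *
s=load('wrist')
f=lambda x,y,z: onz(s,195+(x+.5)/4-.5,15+(y+.5)/4-.5,z)
sc=[f(*p,.022)[:2] for p in [(67,84),(606,60),(107,499),(598,476)]]; print('screws',np.round(sc,4),np.mean(sc,0))
a=f(119,286,.034);b=f(571,266,.034);print('shoulders',a,b,np.linalg.norm(a-b),(a+b)/2); d=a-b; print(np.degrees(np.arctan2(d[1],d[0])))
a=f(120,280,.062);b=f(590,252,.062);print('tips?',a,b,np.linalg.norm(a-b),(a+b)/2)
for z in(.062,): 
  c=np.array([.591,.131]);
# cover top via depth
C=cloud(s);hsv=cv2.cvtColor(s['image'],cv2.COLOR_RGB2HSV)
B=cv2.inRange(hsv,(105,120,60),(125,255,255));B[:130]=0;B[175:]=0;B[:,:225]=0;B[:,350:]=0
Q=C[B>0];Q=Q[Q[:,2]>0.12]; print(len(Q),Q[:,2].max(),Q.mean(0)); r=cv2.minAreaRect(Q[:,:2].astype(np.float32)); print(r)
print('tab',dep(s,288,163),dep(s,270,164),dep(s,305,163))
E
```

```text
screws [[0.6587 0.0643]
 [0.5065 0.0866]
 [0.6752 0.179 ]
 [0.5227 0.2008]] [0.59076764 0.13264952]
shoulders [0.65517351 0.12042933 0.034     ] [0.52574198 0.13936829 0.034     ] 0.1308098142397403 [0.59045774 0.12989881 0.034     ]
-8.324679419449373
tips? [0.6508172  0.12195969 0.062     ] [0.52608827 0.13841371 0.062     ] 0.1258095430852602 [0.58845273 0.1301867  0.062     ]
1184 0.4147858688549316 [0.60134484 0.20146333 0.13135231]
((0.5985227227210999, 0.18560709059238434), (0.048387326300144196, 0.1028805524110794), 81.87078094482422)
tab [0.60013602 0.20379686 0.14597816] [0.61578234 0.2013743  0.14805496] [0.58550715 0.20639022 0.14721317]
```

```bash
python3 -m crank '[{"linear":[-0.1,0.02,0],"rot":[0,0,0.56],"hand":0},{"linear":[-0.1,0.02,-0.4],"rot":[0,0,0],"hand":0},{"linear":[0,0,-0.4],"rot":[0,0,0],"hand":0},{"linear":[0,0,-0.5],"rot":[0,0,0],"hand":0},{"linear":[0,0,-0.5],"rot":[0,0,0],"hand":0},{"linear":[0,0,-0.3],"rot":[0,0,0],"hand":0}]'
python3 - <<'E'
from h import *
s=snap('wrist','w3.png');s=snap('side','s3.png')
E
```

```text
clock: 2.82
tool_pos: [0.6089, 0.2397, 0.1277]
orientation: [112.2, 89.4, -166.0]
force: [0.1, -0.2, -0.3]
opening: 0.0332
```

View pics/w3.png

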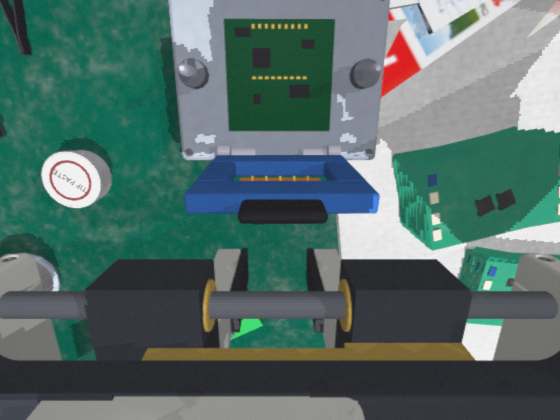

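View pics/s3.png

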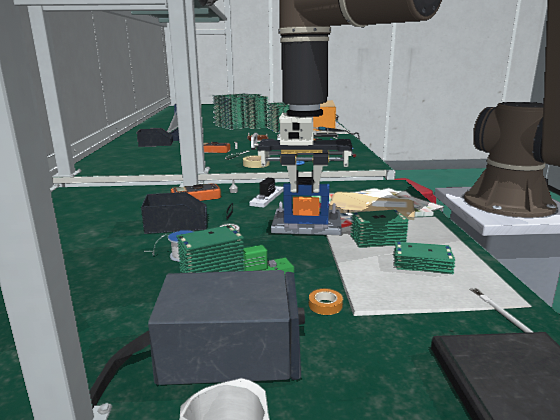

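```bash
python3 -m crank '[{"linear":[-0.05,-0.21,0.02],"rot":[0,0,0],"hand":0},{"linear":[-0.05,-0.21,0.02],"rot":[0,0,0],"hand":0},{"linear":[-0.034,-0.234,0],"rot":[0,0,0],"hand":0},{"linear":[-0.034,-0.234,0],"rot":[0,0,0],"hand":0},{"linear":[-0.032,-0.224,-0.067],"rot":[0,0,0],"hand":0},{"linear":[-0.032,-0.224,-0.067],"rot":[0,0,0],"hand":0},{"linear":[-0.029,-0.2,-0.12],"rot":[0,0,0],"hand":0},{"linear":[-0.029,-0.2,-0.12],"rot":[0,0,0],"hand":0}]'
python3 - <<'E'
from h import *
s=snap('wrist','w4.png')
p=monitor.get_obs()['tool_pos']-[.599,.1904,.022]; print('xc,z mm',(p[0]*.1427+p[1]*.99)*1e3,p[2]*1e3,'yc',(-p[0]*.99+p[1]*.1427)*1e3)
E
```

```text
clock: 3.92
tool_pos: [0.5914, 0.129, 0.1102]
orientation: [99.0, 89.7, -179.3]
force: [-0.8, 0.2, -0.0]
opening: 0.0004
xc,z mm -63.41311442305632 87.01907134121545 yc -0.33432763522065967
```

View pics/w4.png

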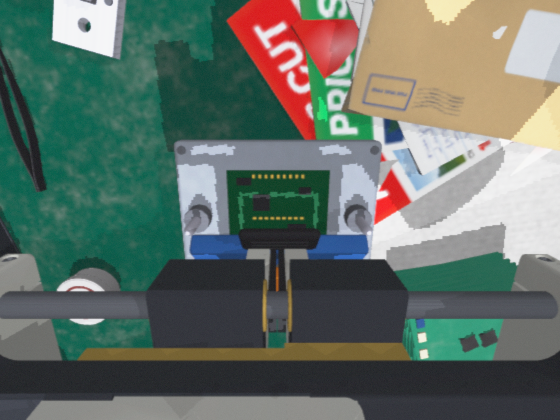

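```bash
python3 -m crank '[{"linear":[-0.017,-0.116,-0.19],"rot":[0,0,0],"hand":0},{"linear":[-0.017,-0.116,-0.19],"rot":[0,0,0],"hand":0},{"linear":[-0.016,-0.114,-0.207],"rot":[0,0,0],"hand":0},{"linear":[-0.016,-0.114,-0.207],"rot":[0,0,0],"hand":0},{"linear":[-0.008,-0.056,-0.2],"rot":[0,0,0],"hand":0},{"linear":[-0.008,-0.056,-0.15],"rot":[0,0,0],"hand":0}]'
python3 - <<'E'
from h import *
p=monitor.get_obs()['tool_pos']-[.599,.1904,.022]; print('xc,z mm',(p[0]*.1427+p[1]*.99)*1e3,p[2]*1e3,'yc',(-p[0]*.99+p[1]*.1427)*1e3)
E
```

```text
clock: 4.72
tool_pos: [0.5851, 0.0905, 0.0356]
orientation: [114.5, 89.5, -163.8]
force: [-0.1, 0.3, 0.9]
opening: 0.0004
xc,z mm -100.86300801738055 13.601594670962607 yc -0.4990951324162114
```

Now I'll press down gently and watch the force.

```bash
python3 -m crank '[{"linear":[0,0,-0.04],"rot":[0,0,0],"hand":0},{"linear":[0,0,-0.05],"rot":[0,0,0],"hand":0}]'; python3 -m crank '[{"linear":[0,0,-0.08],"rot":[0,0,0],"hand":0},{"linear":[0,0,-0.08],"rot":[0,0,0],"hand":0}]'
```

```text
clock: 4.97
tool_pos: [0.5851, 0.09, 0.0336]
orientation: [124.9, 89.5, -153.3]
force: [-16.4, 1.9, 43.2]
opening: 0.0004
clock: 5.22
tool_pos: [0.5851, 0.0901, 0.0335]
orientation: [141.6, 89.6, -136.3]
force: [-20.3, 1.6, 49.8]
opening: 0.0003
```

```bash
python3 -m crank '[{"linear":[0,0,0.4],"rot":[0,0,0],"hand":0},{"linear":[0,0,0.9],"rot":[0,0,0],"hand":0},{"linear":[0,0,0.9],"rot":[0,0,0],"hand":0},{"linear":[0.55,-0.44,0.5],"rot":[0,0,-1],"hand":1},{"linear":[0.55,-0.44,0.3],"rot":[0,0,-1],"hand":1},{"linear":[0.55,-0.44,0.1],"rot":[0,0,-1],"hand":1},{"linear":[0.55,-0.44,0],"rot":[0,0,0],"hand":1},{"linear":[0,0,0],"rot":[0,0,0],"hand":1}]'
python3 - <<'E'
from h import *
s=snap('wrist','w5.png');s=snap('scene','c5.png')
o=monitor.get_obs(); print(Rn.from_euler('xyz',o['orientation'],degrees=True).as_matrix().round(3))
c=s['image'][160:350,210:400,::-1]; cv2.imwrite('pics/z5.png',cv2.resize(c,(600,600),interpolation=cv2.INTER_CUBIC))
E
```

```text
clock: 6.22
tool_pos: [0.7202, -0.0178, 0.2281]
orientation: [156.9, 89.8, -136.3]
force: [-0.3, 0.9, -1.1]
opening: 0.0446
[[-0.002 -0.92   0.392]
 [-0.002  0.392  0.92 ]
 [-1.     0.001 -0.002]]
```

View pics/w5.png

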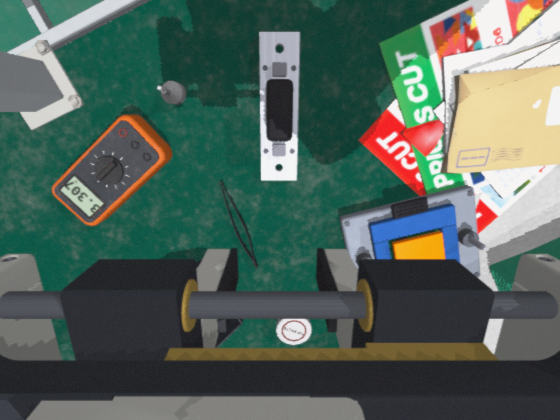

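View pics/z5.png

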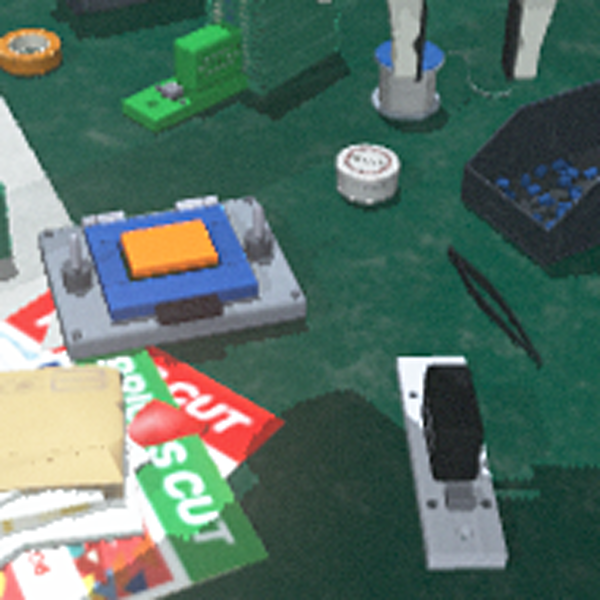

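The cover lies flat with the orange plate out. In the wrist view, the head is at (280,107) with its end holes at about (279,48) and (279,168).

```bash
python3 - <<'E'
from h import *
s=load('wrist'); g=s['image']
c=g[25:190,240:320,::-1]; cv2.imwrite('pics/z6.png',cv2.resize(c,(291,600),interpolation=cv2.INTER_CUBIC))
hsv=cv2.cvtColor(g,cv2.COLOR_RGB2HSV); gray=cv2.cvtColor(g,cv2.COLOR_RGB2GRAY)
M=((hsv[:,:,1]<70)&(hsv[:,:,2]>120)).astype(np.uint8);M[:25]=0;M[190:]=0;M[:,:245]=0;M[:,315:]=0
n,l,st,ce=cv2.connectedComponentsWithStats(M);k=1+np.argmax(st[1:,4]);print(st[k])
cn,_=cv2.findContours((l==k).astype(np.uint8),cv2.RETR_EXTERNAL,cv2.CHAIN_APPROX_NONE); h=np.vstack(cn)[:,0]
P=np.array([onz(s,u,v,.012)[:2] for u,v in h],np.float32); print('rect',cv2.minAreaRect(P))
for u0,v0 in((279,48),(279,168)):
    w=gray[v0-7:v0+8,u0-7:u0+8].astype(float); t=w<0.6*np.percentile(w,80); n2,l2,s2,c2=cv2.connectedComponentsWithStats(t.astype(np.uint8)); 
    k2=1+np.argmin(np.linalg.norm(c2[1:]-7,axis=1)); u,v=c2[k2]+[u0-7,v0-7]; print('hole',u,v,s2[k2,4],onz(s,u,v,.012))
B=(hsv[:,:,2]<50).astype(np.uint8);B[:70]=0;B[150:]=0;B[:,:255]=0;B[:,305:]=0
n,l,st,ce=cv2.connectedComponentsWithStats(B);k=1+np.argmax(st[1:,4]);print('grip',st[k],ce[k]); 
C=cloud(s);Q=C[l==k];Q=Q[(Q[:,2]>.048)&(Q[:,2]<.065)];print(len(Q),Q.mean(0)); print(cv2.minAreaRect(Q[:,:2].astype(np.float32)))
E
```

```text
[ 259   32   41  149 3858]
rect ((0.6847397089004517, -0.09440198540687561), (0.16313381493091583, 0.04591528698801994), 66.84522247314453)
hole 279.2542372881356 48.05084745762712 59 [ 0.65829426 -0.15481158  0.012     ]
hole 278.63157894736844 166.92105263157896 38 [ 0.71028879 -0.03439145  0.012     ]
grip [ 267   80   25   60 1246] [279.4670947  105.23595506]
1242 [ 0.68208834 -0.09905793  0.05468411]
((0.6844658255577087, -0.09499026834964752), (0.05808981880545616, 0.02525607869029045), 67.74940490722656)
```

View pics/z6.png

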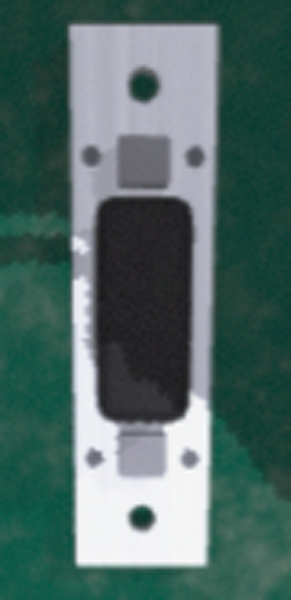

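```bash
python3 -m crank '[{"linear":[-0.2,-0.43,-0.5],"rot":[0,0,0],"hand":1},{"linear":[-0.2,-0.43,-0.5],"rot":[0,0,0],"hand":1},{"linear":[-0.2,-0.43,-0.5],"rot":[0,0,0],"hand":1},{"linear":[0,0,-0.4],"rot":[0,0,0],"hand":1},{"linear":[0,0,-0.5],"rot":[0,0,0],"hand":1},{"linear":[0,0,-0.4],"rot":[0,0,0],"hand":1}]'
python3 - <<'E'
from h import *
o=monitor.get_obs();print((np.array([.6845,-.0946,.017])-o['tool_pos'])/.06,Rn.from_euler('xyz',o['orientation'],degrees=True).as_matrix().round(3))
E
```

```text
clock: 7.08
tool_pos: [0.6791, -0.0896, 0.0607]
orientation: [-66.7, 89.7, 0.6]
force: [0.4, 0.2, -0.3]
opening: 0.0875
[ 0.0893211  -0.08304785 -0.72810811] [[ 0.005 -0.923  0.385]
 [ 0.     0.385  0.923]
 [-1.    -0.004  0.002]]
```

```bash
python3 -m crank '[{"linear":[0.09,-0.08,0],"rot":[0,0,-0.1],"hand":1},{"linear":[0,0,-0.25],"rot":[0,0,0],"hand":1},{"linear":[0,0,-0.3],"rot":[0,0,0],"hand":1},{"linear":[0,0,-0.17],"rot":[0,0,0],"hand":1}]'
python3 - <<'E'
from h import *
o=monitor.get_obs();print((np.array([.6845,-.0946,.017])-o['tool_pos'])*1e3,Rn.from_euler('xyz',o['orientation'],degrees=True).as_matrix().round(3))
snap('wrist','w7.png')
E
```

```text
clock: 7.58
tool_pos: [0.6847, -0.0927, 0.0168]
orientation: [-64.6, 89.6, 2.3]
force: [-0.1, -0.2, 1.0]
opening: 0.0877
[-0.2003207  -1.87981879  0.17209636] [[ 0.006 -0.92   0.392]
 [ 0.     0.392  0.92 ]
 [-1.    -0.006  0.003]]
```

View pics/w7.png

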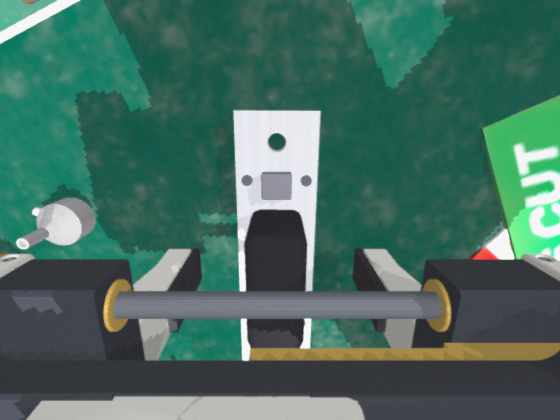

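The head is centred between the fingers, and one end hole is visible at (277,142), so I'll close the gripper.

```bash
python3 -m crank '[{"linear":[0,0,0],"rot":[0,0,0],"hand":0},{"linear":[0,0,0],"rot":[0,0,0],"hand":0},{"linear":[0,0,0],"rot":[0,0,0],"hand":0},{"linear":[0,0,0],"rot":[0,0,0],"hand":0},{"linear":[0,0,0],"rot":[0,0,0],"hand":0},{"linear":[0,0,0],"rot":[0,0,0],"hand":0},{"linear":[0,0,0],"rot":[0,0,0],"hand":0}]'; python3 -m crank '[{"linear":[0,0,0],"rot":[0,0,0],"hand":0},{"linear":[0,0,0],"rot":[0,0,0],"hand":0}]'
```

```text
clock: 8.5
tool_pos: [0.685, -0.0928, 0.0169]
orientation: [-65.4, 89.6, 1.5]
force: [-0.2, 0.1, -1.2]
opening: 0.0279
clock: 8.75
tool_pos: [0.685, -0.0928, 0.0169]
orientation: [-65.3, 89.6, 1.7]
force: [0.9, 0.1, -0.0]
opening: 0.028
```

```bash
python3 -m crank '[{"linear":[0,0,0.3],"rot":[0,0,0],"hand":0},{"linear":[0,0,0.6],"rot":[0,0,0],"hand":0},{"linear":[0,0,0.6],"rot":[0,0,0],"hand":0},{"linear":[0,0,0.5],"rot":[0,0,0],"hand":0},{"linear":[0,0,0],"rot":[0,0,0],"hand":0}]'
python3 - <<'E'
from h import *
s=snap('wrist','w8.png');g=s['image']; np.savez('held.npz',image=g,depth=s['depth'],K=s['K'],he=s['hand_eye'])
o=monitor.get_obs();R=Rn.from_euler('xyz',o['orientation'],degrees=True).as_matrix();print(R.round(3))
c=g[90:250,200:360,::-1]; cv2.imwrite('pics/z8.png',cv2.resize(c,(600,600),interpolation=cv2.INTER_CUBIC))
print('plate pt tool frame', [ (R.T@(dep(s,u,v)-o['tool_pos'])).round(4) for u,v in ((245,130),(310,130),(277,115))])
E
```

```text
clock: 9.38
tool_pos: [0.6837, -0.093, 0.144]
orientation: [-67.2, 89.7, -0.2]
force: [-0.2, 0.2, -2.2]
opening: 0.0279
[[ 0.003 -0.92   0.392]
 [ 0.     0.392  0.92 ]
 [-1.    -0.003  0.002]]
plate pt tool frame [array([ 0.0036, -0.017 , -0.0737]), array([ 0.0031,  0.0164, -0.0738]), array([ 0.0036, -0.0005, -0.0811])]
```

View pics/z8.png

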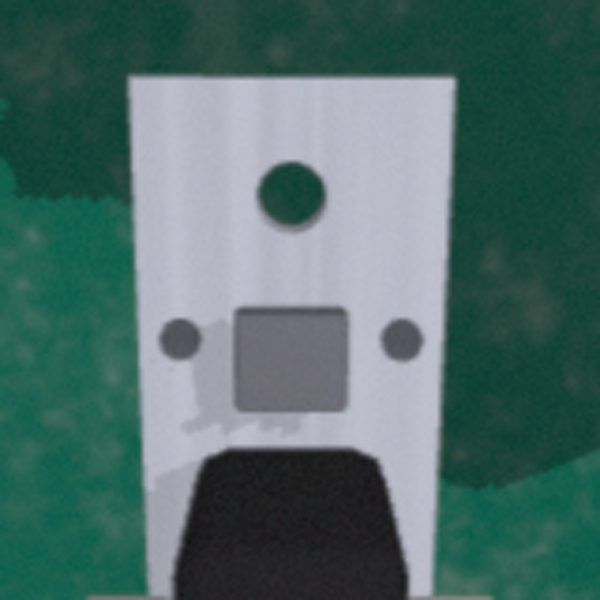

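```bash
python3 - <<'E'
from h import *
d=np.load('held.npz')
s=dict(K=d['K'],wfc=d['he'])  # tool-frame "world"
def onx(u,v,x):
    o,r=ray(s,u,v); return o+r*(x-o[0])/r[0]
z=lambda a,b:(200+(a+.5)/3.75-.5,90+(b+.5)/3.75-.5)
for x in(.0035,.0049):
  print(x,'hole',onx(*z(292,194),x),'endL',onx(*z(129,76),x),'endR',onx(*z(456,76),x),'low edges',onx(*z(145,500),x),onx(*z(442,500),x))
E
```

```text
0.0035 hole [ 0.0035      0.00076112 -0.06847842] endL [ 0.0035     -0.02098777 -0.08388015] endR [ 0.0035      0.02259562 -0.08390388] low edges [ 0.0035     -0.02112769 -0.02369311] [ 0.0035      0.02320101 -0.0237423 ]
0.0049 hole [ 0.0049      0.00076225 -0.06835216] endL [ 0.0049     -0.02117619 -0.08388813] endR [ 0.0049      0.02278706 -0.08391206] low edges [ 0.0049     -0.02131733 -0.02317651] [ 0.0049      0.02339773 -0.02322613]
```

```bash
python3 -m crank '[{"linear":[-0.058,0.242,0.007],"rot":[0,0,-1],"hand":0},{"linear":[-0.058,0.242,0.007],"rot":[0,0,-1],"hand":0},{"linear":[-0.058,0.242,0.007],"rot":[0,0,-1],"hand":0},{"linear":[-0.058,0.242,0.007],"rot":[0,0,-1],"hand":0},{"linear":[-0.058,0.242,0.007],"rot":[0,0,-1],"hand":0},{"linear":[-0.058,0.242,0.007],"rot":[0,0,-1],"hand":0},{"linear":[-0.058,0.242,0.007],"rot":[0,0,-1],"hand":0},{"linear":[-0.058,0.242,0.007],"rot":[0,0,-1],"hand":0},{"linear":[-0.058,0.242,0.007],"rot":[0,0,-1],"hand":0},{"linear":[-0.058,0.242,0.007],"rot":[0,0,-1],"hand":0},{"linear":[-0.058,0.242,0.007],"rot":[0,0,-1],"hand":0},{"linear":[-0.058,0.242,0.007],"rot":[0,0,-1],"hand":0},{"linear":[-0.058,0.242,0.007],"rot":[0,0,-1],"hand":0},{"linear":[-0.058,0.242,0.007],"rot":[0,0,-1],"hand":0},{"linear":[-0.058,0.242,0.007],"rot":[0,0,-1],"hand":0},{"linear":[0,0,0],"rot":[0,0,0],"hand":0}]'
cat > st.py <<'E'
from h import *
o=monitor.get_obs();R=Rn.from_euler('xyz',o['orientation'],degrees=True).as_matrix()
print('heading',np.degrees(np.arctan2(R[1,1],R[0,1])),'tilt',R[2,1].round(4),R[2,2].round(4),'q6',o['joint_pos'][5].round(1),'pos',o['tool_pos'].round(4),'F',o['force'].round(1),'M',o['moment'].round(2),'op',o['opening'])
E
python3 st.py; python3 - <<'E'
from h import *
s=snap('wrist','w9.png')
E
```

```text
clock: 11.42
tool_pos: [0.613, 0.1288, 0.1276]
orientation: [171.9, 88.2, 161.1]
force: [0.1, -1.0, -1.9]
opening: 0.028
heading 79.14695505822398 tilt 0.0044 -0.0308 q6 -128.9 pos [0.613  0.1288 0.1276] F [ 0.1 -1.  -1.9] M [-0.07 -0.33 -0.03] op 0.028017101407167445
```

View pics/w9.png

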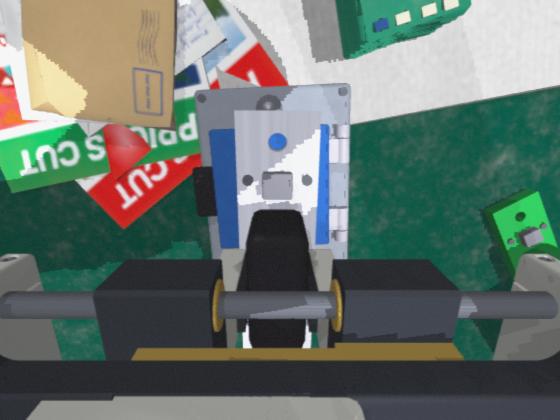

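```bash
cat >> st.py <<'E'
H=np.radians(81.75)
D=np.array([[0,np.cos(H),np.sin(H)],[0,np.sin(H),-np.cos(H)],[-1,0,0]])
print('rot units to go',(np.degrees(Rn.from_matrix(D@R.T).as_rotvec())/5).round(3))
E
python3 st.py
```

```text
heading 79.19274511089075 tilt 0.0041 -0.0311 q6 -128.8 pos [0.613  0.1283 0.1274] F [ 0.1 -0.4 -1.6] M [ 0.01 -0.22 -0.01] op 0.027929028790875658
rot units to go [-0.105 -0.343  0.511]
```

```bash
python3 -m crank '[{"linear":[0.16,-0.03,0.2],"rot":[-0.05,-0.17,0.25],"hand":0},{"linear":[0.16,-0.03,0.2],"rot":[-0.05,-0.17,0.25],"hand":0},{"linear":[0,0,0],"rot":[0,0,0],"hand":0}]'
python3 st.py; python3 - <<'E'
from h import *
s=snap('wrist','w10.png')
c=s['image'][60:200,200:360,::-1]; cv2.imwrite('pics/z10.png',cv2.resize(c,(640,560),interpolation=cv2.INTER_CUBIC))
E
```

```text
clock: 11.85
tool_pos: [0.634, 0.123, 0.1531]
orientation: [-20.4, 89.9, -28.4]
force: [-0.4, 0.2, -2.3]
opening: 0.0275
heading 81.98088011651839 tilt -0.0007 0.0019 q6 -126.4 pos [0.634  0.123  0.1531] F [-0.4  0.2 -2.3] M [ 0.06 -0.19 -0.03] op 0.027548863323586414
rot units to go [ 0.011  0.021 -0.046]
```

View pics/z10.png

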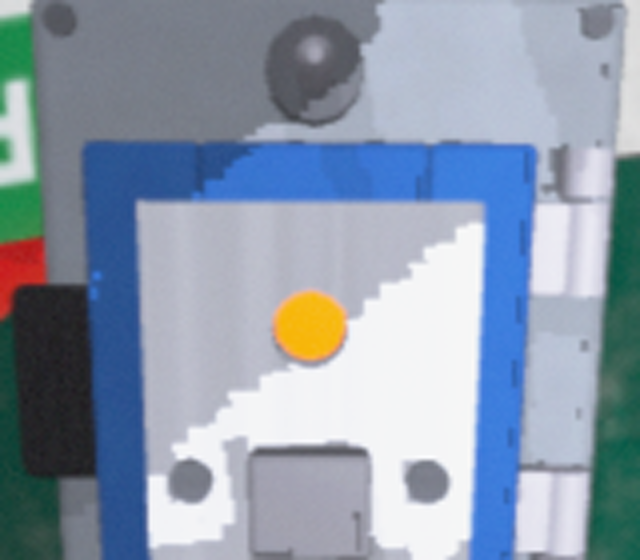

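```bash
python3 - <<'E'
from h import *
s=load('wrist'); o=monitor.get_obs();R=Rn.from_euler('xyz',o['orientation'],degrees=True).as_matrix()
z=lambda a,b:(200+(a+.5)/4-.5,60+(b+.5)/4-.5)
for n,p,h in(('tip',(316,47),.061),('disc',(314,63),.036)):
    w=onz(s,*z(*p),h); print(n,w.round(4),'tool',(R.T@(w-o['tool_pos'])).round(4))
w=onz(s,*z(310.5,326.5),o['tool_pos'][2]-.0049); print('hole',w.round(4),'tool',(R.T@(w-o['tool_pos'])).round(4))
E
```

```text
tip [0.5235 0.1398 0.061 ] tool [ 0.0913  0.0014 -0.1112]
disc [0.5237 0.1395 0.036 ] tool [ 0.1163  0.0011 -0.111 ]
hole [0.5661 0.1328 0.1475] tool [ 0.0049  0.0004 -0.068 ]
```

```bash
python3 -m crank '[{"linear":[-0.24,0.038,0],"rot":[0,0,0],"hand":0},{"linear":[-0.24,0.038,-0.2],"rot":[0,0,-0.04],"hand":0},{"linear":[-0.24,0.038,-0.3],"rot":[0,0,0],"hand":0},{"linear":[0,0,-0.3],"rot":[0,0,0],"hand":0},{"linear":[0,0,-0.2],"rot":[0,0,0],"hand":0},{"linear":[0,0,0],"rot":[0,0,0],"hand":0}]'
python3 st.py
```

```text
clock: 12.65
tool_pos: [0.5842, 0.1293, 0.0905]
orientation: [-150.5, 89.9, -158.8]
force: [0.2, 0.5, -1.6]
opening: 0.0274
heading 81.67166455773422 tilt -0.0008 -0.0014 q6 -129.5 pos [0.5842 0.1293 0.0905] F [ 0.2  0.5 -1.6] M [ 0.05 -0.18  0.02] op 0.027400452215854604
rot units to go [ 0.007 -0.017  0.016]
```

```bash
python3 -m crank '[{"linear":[0.11,0.01,0],"rot":[0,0,0],"hand":0},{"linear":[0,0,0],"rot":[0,0,0],"hand":0}]'
python3 st.py;  python3 - <<'E'
from h import *
s=snap('wrist','w11.png')
c=s['image'][100:220,200:360,::-1]; cv2.imwrite('pics/z11.png',cv2.resize(c,(800,600),interpolation=cv2.INTER_CUBIC))
s=snap('scene','c11.png')
c=s['image'][160:280,200:340,::-1]; cv2.imwrite('pics/z11c.png',cv2.resize(c,(700,600),interpolation=cv2.INTER_CUBIC))
E
```

```text
clock: 12.9
tool_pos: [0.5921, 0.1302, 0.0916]
orientation: [-7.1, 90.0, -15.4]
force: [-0.6, -0.3, -2.4]
opening: 0.0276
heading 81.68361603796646 tilt -0.0 0.0001 q6 -129.2 pos [0.5921 0.1302 0.0916] F [-0.6 -0.3 -2.4] M [ 0.02 -0.15 -0.03] op 0.027643155426322702
rot units to go [0.    0.002 0.013]
```

View pics/z11.png

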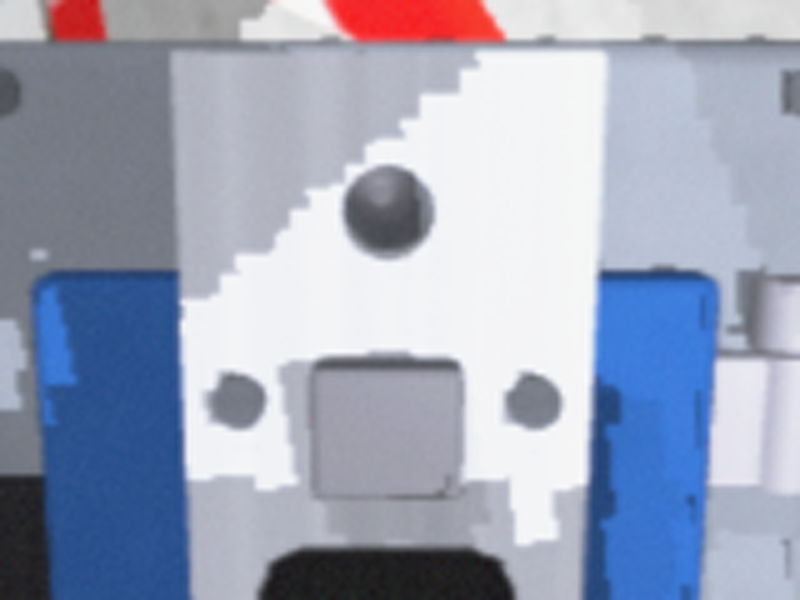

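View pics/z11c.png

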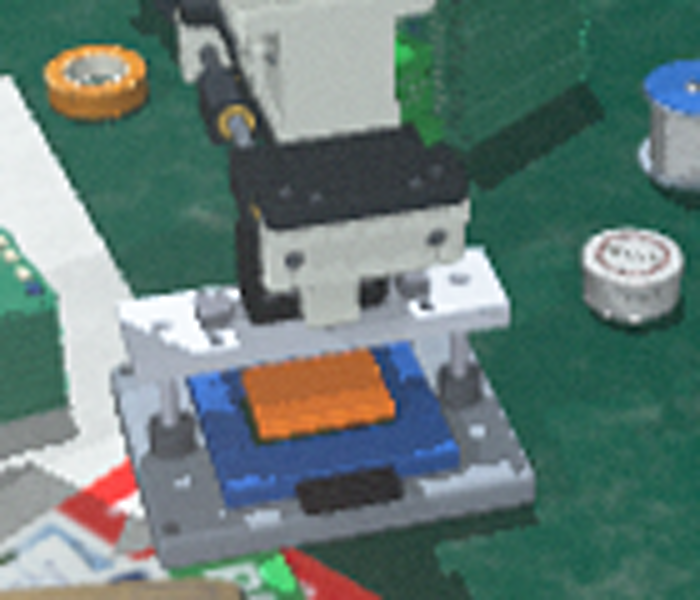

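```bash
python3 - <<'E'
from h import *
s=load('wrist'); o=monitor.get_obs();R=Rn.from_euler('xyz',o['orientation'],degrees=True).as_matrix()
z=lambda a,b:(200+(a+.5)/5-.5,100+(b+.5)/5-.5)
h=onz(s,*z(389,211),o['tool_pos'][2]-.0049); print('hole',h.round(4),'tool',(R.T@(h-o['tool_pos'])).round(4))
for zz in(.062,.057,.036):
    q=proj(s,np.array([h[0],h[1],zz])); print('expected at',zz,(q[0]-200+.5)*5,(q[1]-100+.5)*5)
w=onz(s,*z(380,192),.062);print('tip',w.round(4),'d tool',(R.T@(w-h))[1:]*1e3)
c=s['image'][128:156,262:294,::-1].astype(float); c=np.clip((c-30)*2.2,0,255).astype(np.uint8); cv2.imwrite('pics/z12.png',cv2.resize(c,(640,560),interpolation=cv2.INTER_CUBIC))
E
```

```text
hole [0.5245 0.1404 0.0866] tool [ 0.0049  0.0005 -0.0679]
expected at 0.062 389.2721433798215 191.8348091806864
expected at 0.057 389.2328643214776 188.44482570366125
expected at 0.036 389.08760365887645 175.90808814317683
tip [0.5244 0.1394 0.062 ] d tool [-1.0459548   0.08306066]
```

View pics/z12.png

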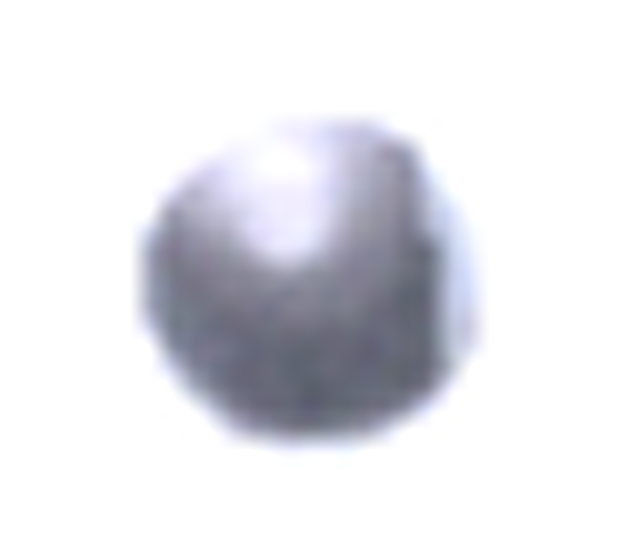

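```bash
python3 -m crank '[{"linear":[-0.007,-0.013,-0.1],"rot":[0,0,0.01],"hand":0},{"linear":[0,0,0],"rot":[0,0,0],"hand":0}]'
python3 st.py;  python3 - <<'E'
from h import *
s=snap('wrist','w13.png')
c=s['image'][128:156,262:294,::-1].astype(float); c=np.clip((c-30)*2.2,0,255).astype(np.uint8); cv2.imwrite('pics/z13.png',cv2.resize(c,(640,560),interpolation=cv2.INTER_CUBIC))
s=snap('side','c13.png')
c=s['image'][170:260,230:370,::-1]; cv2.imwrite('pics/z13c.png',cv2.resize(c,(800,514),interpolation=cv2.INTER_CUBIC))
E
```

```text
clock: 13.25
tool_pos: [0.5912, 0.1292, 0.0853]
orientation: [109.9, 90.0, 101.6]
force: [-0.4, 0.3, -2.6]
opening: 0.0277
heading 81.71411635887364 tilt 0.0002 -0.0001 q6 -129.1 pos [0.5912 0.1292 0.0853] F [-0.4  0.3 -2.6] M [ 0.06 -0.21  0.05] op 0.027708295271028693
rot units to go [-0.002 -0.     0.007]
```

View pics/z13.png

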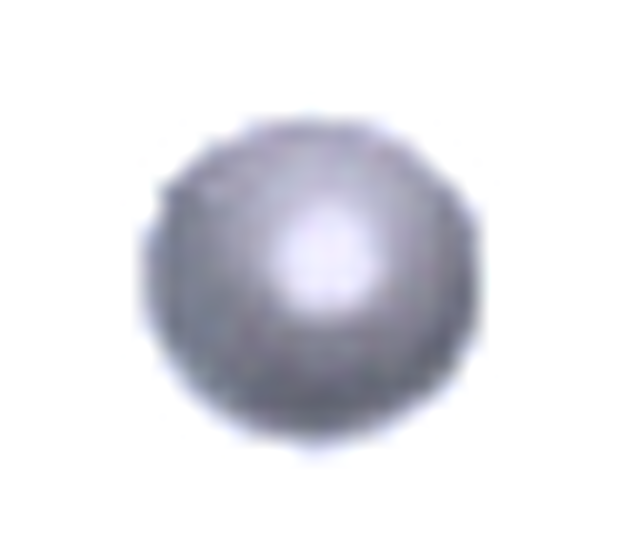

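View pics/z13c.png

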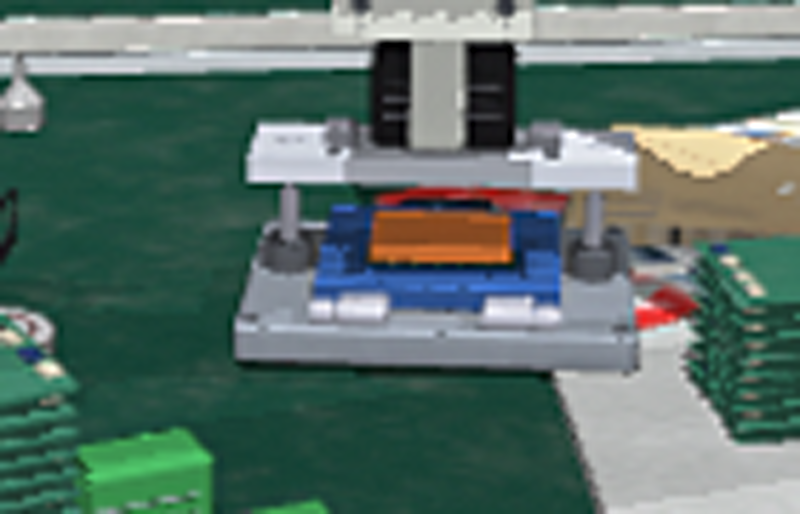

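```bash
python3 - <<'E'
from h import *
s=load('wrist'); o=monitor.get_obs();R=Rn.from_euler('xyz',o['orientation'],degrees=True).as_matrix()
z=lambda a,b:(262+(a+.5)/20-.5,128+(b+.5)/20-.5)
h=onz(s,*z(312,278),o['tool_pos'][2]-.0049)
q=proj(s,np.array([h[0],h[1],.062])); print('expected',(q[0]-262+.5)*20,(q[1]-128+.5)*20)
w=onz(s,*z(325,262),.062);print('tip',w.round(4),'d tool',(R.T@(w-h))[1:]*1e3)
E
```

```text
expected 312.20565288861394 216.84407646738578
tip [0.5246 0.1394 0.062 ] d tool [0.37580874 1.27637324]
```

```bash
python3 -m crank '[{"linear":[0.02,0.007,-0.05],"rot":[0,0,0.007],"hand":0},{"linear":[0,0,0],"rot":[0,0,0],"hand":0}]'
python3 st.py;  python3 - <<'E'
from h import *
s=snap('wrist','w14.png'); o=monitor.get_obs();R=Rn.from_euler('xyz',o['orientation'],degrees=True).as_matrix()
c=s['image'][128:156,262:294,::-1].astype(float); c=np.clip((c-30)*2.2,0,255).astype(np.uint8); cv2.imwrite('pics/z14.png',cv2.resize(c,(640,560),interpolation=cv2.INTER_CUBIC))
z=lambda a,b:(262+(a+.5)/20-.5,128+(b+.5)/20-.5)
h=onz(s,*z(312,278),o['tool_pos'][2]-.0049)
q=proj(s,np.array([h[0],h[1],.062])); print('expected',(q[0]-262+.5)*20,(q[1]-128+.5)*20)
E
```

```text
clock: 13.6
tool_pos: [0.5929, 0.1299, 0.0828]
orientation: [35.4, 89.9, 27.2]
force: [-0.8, 0.0, -2.4]
opening: 0.028
heading 81.76709759923155 tilt 0.0006 0.0009 q6 -129.0 pos [0.5929 0.1299 0.0828] F [-0.8  0.  -2.4] M [ 0.01 -0.15 -0.02] op 0.028024894674747294
rot units to go [-0.006  0.011 -0.003]
expected 311.9907749439267 224.96681728067188
```

View pics/z14.png

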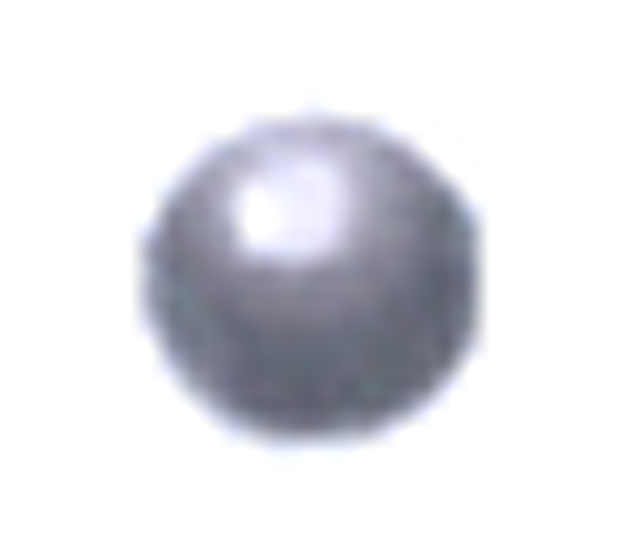

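```bash
python3 -m crank '[{"linear":[-0.007,-0.008,-0.05],"rot":[0,0,0],"hand":0},{"linear":[0,0,-0.05],"rot":[0,0,0],"hand":0},{"linear":[0,0,-0.04],"rot":[0,0,0],"hand":0}]'
python3 st.py
```

```text
clock: 14.02
tool_pos: [0.5926, 0.1295, 0.0742]
orientation: [34.6, 89.9, 26.3]
force: [0.9, -0.5, -1.6]
opening: 0.0279
heading 81.7720809634361 tilt 0.001 0.0014 q6 -129.0 pos [0.5926 0.1295 0.0742] F [ 0.9 -0.5 -1.6] M [ 0.05 -0.16 -0.01] op 0.0278565790615375
rot units to go [-0.009  0.018 -0.004]
```

```bash
python3 -m crank '[{"linear":[0,0,-0.06],"rot":[0,0,0],"hand":0},{"linear":[0,0,-0.04],"rot":[0,0,0],"hand":0}]'
python3 st.py;  python3 - <<'E'
from h import *
s=snap('wrist','w15.png')
c=s['image'][100:220,200:360,::-1]; cv2.imwrite('pics/z15.png',cv2.resize(c,(600,450),interpolation=cv2.INTER_CUBIC))
s=snap('side','c15.png')
c=s['image'][170:260,230:370,::-1]; cv2.imwrite('pics/z15c.png',cv2.resize(c,(800,514),interpolation=cv2.INTER_CUBIC))
E
```

```text
clock: 14.28
tool_pos: [0.5926, 0.1294, 0.0676]
orientation: [33.6, 89.9, 25.4]
force: [0.2, 0.3, -1.7]
opening: 0.028
heading 81.76747200132334 tilt 0.0008 0.0013 q6 -129.0 pos [0.5926 0.1294 0.0676] F [ 0.2  0.3 -1.7] M [ 0.05 -0.13 -0.05] op 0.027962235161779217
rot units to go [-0.008  0.016 -0.003]
```

View pics/z15.png

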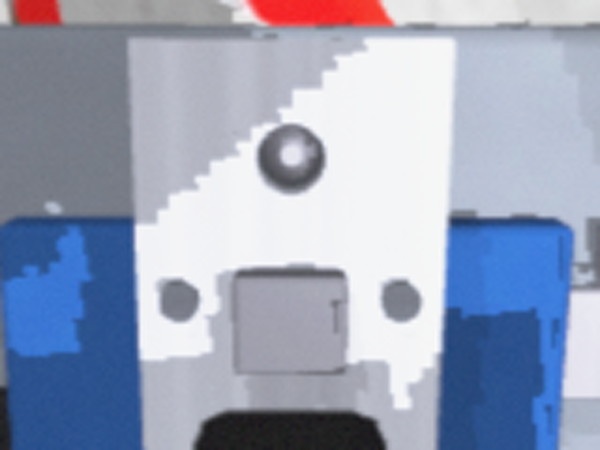

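View pics/z15c.png

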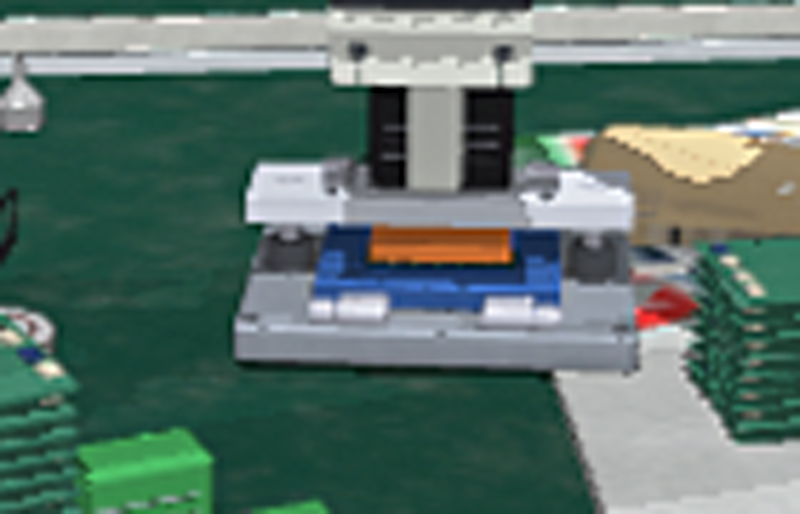

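The near dowel sits centred in its hole. The head is about 11 mm down the dowels with no side force, so both ends have entered.

```bash
python3 -m crank '[{"linear":[0,0,-0.07],"rot":[0,0,0],"hand":0},{"linear":[0,0,-0.05],"rot":[0,0,0],"hand":0}]'
python3 st.py; python3 -m crank '[{"linear":[0,0,-0.05],"rot":[0,0,0],"hand":0}]'; python3 st.py
```

```text
clock: 14.62
tool_pos: [0.5927, 0.1295, 0.0602]
orientation: [34.2, 89.9, 26.0]
force: [0.1, 0.2, -2.1]
opening: 0.0278
heading 81.77272682144206 tilt 0.001 0.0015 q6 -129.0 pos [0.5927 0.1295 0.0602] F [ 0.1  0.2 -2.1] M [ 0.01 -0.18 -0.04] op 0.027806283847971833
rot units to go [-0.009  0.018 -0.005]
clock: 14.75
tool_pos: [0.5928, 0.1295, 0.0572]
orientation: [31.1, 89.9, 22.9]
force: [-1.3, 0.3, 4.2]
opening: 0.0279
heading 81.78110557771508 tilt 0.001 0.0017 q6 -129.0 pos [0.5928 0.1295 0.0572] F [-1.3  0.3  4.2] M [0.06 0.44 0.  ] op 0.027938227149792407
rot units to go [-0.009  0.021 -0.006]
```

```bash
python3 -m crank '[{"linear":[0,0,-0.04],"rot":[0,0,0],"hand":0}]'; python3 -m crank '[{"linear":[0,0,-0.03],"rot":[0,0,0],"hand":0}]'; python3 -m crank '[{"linear":[0,0,-0.02],"rot":[0,0,0],"hand":0}]'; python3 st.py
```

```text
clock: 14.88
tool_pos: [0.5928, 0.1295, 0.0551]
orientation: [26.6, 89.9, 18.4]
force: [-4.0, -0.0, 4.7]
opening: 0.0278
clock: 15.0
tool_pos: [0.5928, 0.1295, 0.0538]
orientation: [24.1, 89.9, 15.9]
force: [-2.9, -0.2, 6.9]
opening: 0.0282
clock: 15.12
tool_pos: [0.5928, 0.1295, 0.0532]
orientation: [21.7, 89.9, 13.5]
force: [-4.0, -0.2, 7.5]
opening: 0.0281
heading 81.82315439074434 tilt 0.0009 0.0023 q6 -129.0 pos [0.5928 0.1295 0.0532] F [-4.  -0.2  7.5] M [ 0.05  1.23 -0.05] op 0.028050452693617573
rot units to go [-0.007  0.028 -0.015]
```

```bash
python3 -m crank '[{"linear":[0,0,-0.02],"rot":[0,0.01,0],"hand":0}]'; python3 -m crank '[{"linear":[0,0,-0.02],"rot":[0,0.01,0],"hand":0}]'; python3 st.py
```

```text
clock: 15.25
tool_pos: [0.5928, 0.1295, 0.0528]
orientation: [24.5, 89.9, 16.3]
force: [-5.1, -0.5, 13.6]
opening: 0.0281
clock: 15.38
tool_pos: [0.5928, 0.1295, 0.0528]
orientation: [27.8, 89.9, 19.7]
force: [-6.2, -0.5, 13.7]
opening: 0.028
heading 81.85859635692647 tilt 0.0007 0.0013 q6 -128.9 pos [0.5928 0.1295 0.0528] F [-6.2 -0.5 13.7] M [-0.02  2.11 -0.06] op 0.0279604668975176
rot units to go [-0.006  0.016 -0.022]
```

```bash
python3 -m crank '[{"linear":[0.01,0,-0.04],"rot":[0,0.03,0],"hand":0}]'; python3 st.py; python3 -m crank '[{"linear":[0.01,0,-0.05],"rot":[0,0.03,0],"hand":0}]'; python3 st.py
```

```text
clock: 15.5
tool_pos: [0.5928, 0.1295, 0.0526]
orientation: [174.3, 89.9, 166.2]
force: [-16.8, 1.7, 30.8]
opening: 0.0281
heading 81.88446188101646 tilt 0.0001 -0.0014 q6 -128.8 pos [0.5928 0.1295 0.0526] F [-16.8   1.7  30.8] M [ 0.52  5.51 -0.14] op 0.02805584307747679
rot units to go [-0.004 -0.016 -0.027]
clock: 15.62
tool_pos: [0.5928, 0.1295, 0.0526]
orientation: [-175.0, 89.8, 176.9]
force: [-16.7, 0.6, 31.4]
opening: 0.028
heading 81.91940329116304 tilt -0.0003 -0.0039 q6 -128.6 pos [0.5928 0.1295 0.0526] F [-16.7   0.6  31.4] M [ 0.22  5.47 -0.24] op 0.027963274104691523
rot units to go [-0.002 -0.044 -0.034]
```

```bash
python3 -m crank '[{"linear":[-0.015,0,-0.035],"rot":[0,-0.015,-0.02],"hand":0}]'; python3 st.py; python3 -m crank '[{"linear":[-0.015,0,-0.035],"rot":[0,-0.015,-0.02],"hand":0}]'; python3 st.py
```

```text
clock: 15.75
tool_pos: [0.5927, 0.1296, 0.0527]
orientation: [111.3, 90.0, 103.1]
force: [0.1, -3.3, 9.5]
opening: 0.0283
heading 81.85577573981605 tilt 0.0006 -0.0002 q6 -128.9 pos [0.5927 0.1296 0.0527] F [ 0.1 -3.3  9.5] M [-1.2   0.11 -0.01] op 0.02830046196652453
rot units to go [-0.007 -0.002 -0.021]
clock: 15.88
tool_pos: [0.5929, 0.1296, 0.0526]
orientation: [20.6, 89.8, 12.4]
force: [-2.5, -3.2, 13.2]
opening: 0.0279
heading 81.7962878251372 tilt 0.0014 0.0037 q6 -129.1 pos [0.5929 0.1296 0.0526] F [-2.5 -3.2 13.2] M [-0.81  1.16 -0.02] op 0.02788224062022112
rot units to go [-0.01   0.044 -0.009]
```

```bash
python3 -m crank '[{"linear":[-0.01,0.01,-0.05],"rot":[-0.01,0.03,0],"hand":0}]'; python3 st.py; python3 -m crank '[{"linear":[-0.01,0.005,-0.05],"rot":[0,0.01,0],"hand":0}]'; python3 st.py
```

```text
clock: 16.0
tool_pos: [0.593, 0.1296, 0.0526]
orientation: [-7.1, 89.8, -15.2]
force: [-10.8, -4.8, 30.2]
opening: 0.0276
heading 81.85854631226178 tilt -0.0004 0.0032 q6 -129.1 pos [0.593  0.1296 0.0526] F [-10.8  -4.8  30.2] M [-1.72  3.93 -0.1 ] op 0.027591579022142307
rot units to go [ 0.01   0.035 -0.022]
clock: 16.12
tool_pos: [0.5929, 0.1295, 0.0526]
orientation: [-7.2, 89.8, -15.3]
force: [-9.1, -2.6, 24.1]
opening: 0.0277
heading 81.89533437748382 tilt -0.0005 0.0042 q6 -129.1 pos [0.5929 0.1295 0.0526] F [-9.1 -2.6 24.1] M [-0.63  3.4  -0.23] op 0.02774677912895043
rot units to go [ 0.013  0.047 -0.029]
```

```bash
python3 -m crank '[{"linear":[-0.005,0.005,-0.045],"rot":[0,0.03,-0.01],"hand":0}]'; python3 st.py;  python3 - <<'E'
from h import *
s=snap('wrist','w16.png'); o=monitor.get_obs();R=Rn.from_euler('xyz',o['orientation'],degrees=True).as_matrix()
c=s['image'][100:220,200:360,::-1]; cv2.imwrite('pics/z16.png',cv2.resize(c,(600,450),interpolation=cv2.INTER_CUBIC))
print([(R.T@(dep(s,u,v)-o['tool_pos'])).round(4) for u,v in ((245,130),(310,130),(277,115))])
for n,a in(('side',(160,250,230,370)),('scene',(180,270,200,340))):
  s=snap(n,n+'16.png'); c=s['image'][a[0]:a[1],a[2]:a[3],::-1]; cv2.imwrite(f'pics/z16{n}.png',cv2.resize(c,(800,514),interpolation=cv2.INTER_CUBIC))
E
python3 st.py
```

```text
clock: 16.25
tool_pos: [0.5929, 0.1296, 0.0526]
orientation: [-15.1, 89.8, -23.3]
force: [-9.2, -1.7, 20.5]
opening: 0.028
heading 81.86886405063326 tilt -0.0008 0.0031 q6 -129.1 pos [0.5929 0.1296 0.0526] F [-9.2 -1.7 20.5] M [-0.49  3.3  -0.2 ] op 0.027987657827839962
rot units to go [ 0.014  0.034 -0.024]
[array([ 0.0057, -0.0164, -0.0743]), array([-1.571e-01,  1.000e-04, -8.360e-02]), array([ 0.0048,  0.0001, -0.0817])]
heading 81.87137265406669 tilt -0.0008 0.0031 q6 -129.1 pos [0.593  0.1296 0.0526] F [-9.1 -1.9 22.7] M [-0.74  3.25 -0.16] op 0.027666950044329165
rot units to go [ 0.015  0.034 -0.024]
```

View pics/z16.png

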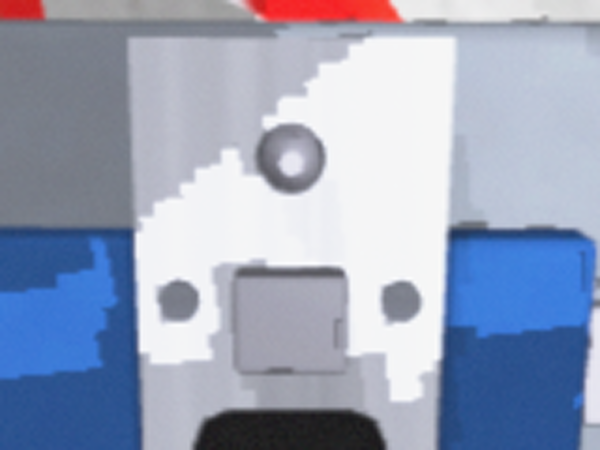

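View pics/z16side.png

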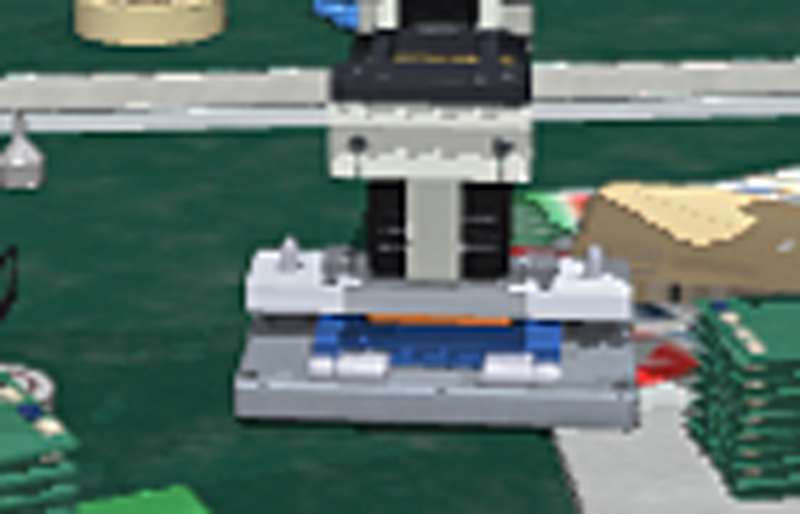

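View pics/z16scene.png

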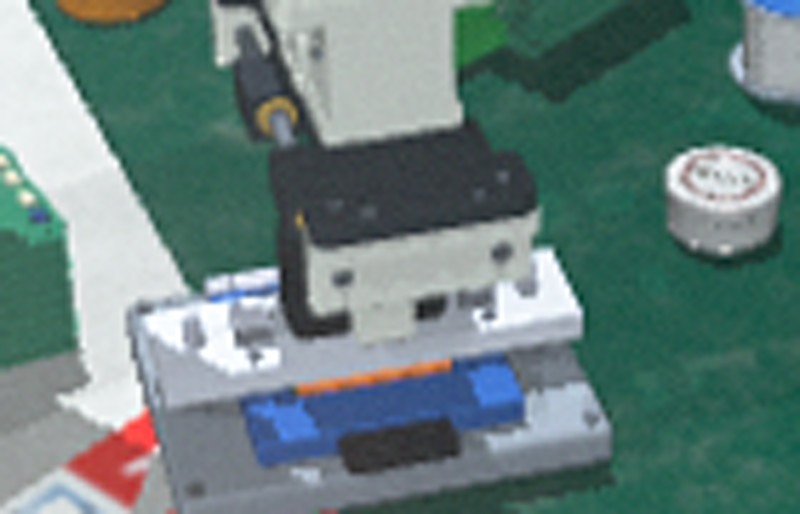

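```bash
python3 - <<'E'
from h import *
s=load('side'); m=np.array([.5907,.1305]);H=np.radians(81.75);u=np.array([np.cos(H),np.sin(H)]);v=np.array([-u[1],u[0]])
Z=lambda p:((p[0]-230+.5)*800/140,(p[1]-160+.5)*514/90)
for n,a,b,z in[('plate bot +x +y',.022,.082,.036),('plate bot +x -y',.022,-.082,.036),('carrier top +x +y',.065,.084,.022),('carrier top +x -y',.065,-.084,.022),('carrier bot +y',.065,.084,0),('carrier bot -y',.065,-.084,0),('tipL',0,.066,.062),('tipR',0,-.066,.062)]:
    print(n,np.round(Z(proj(s,np.append(m+a*u+b*v,z))),0))
E
```

```text
plate bot +x +y [638. 321.]
plate bot +x -y [254. 310.]
carrier top +x +y [646. 391.]
carrier top +x -y [239. 378.]
carrier bot +y [644. 440.]
carrier bot -y [239. 427.]
tipL [601. 245.]
tipR [296. 237.]
```

```bash
python3 - <<'E'
from h import *
s=load('side')
for n,a in(('L',(195,240,265,320)),('R',(195,240,310,365))):
    c=s['image'][a[0]:a[1],a[2]:a[3],::-1]; cv2.imwrite(f'pics/z17{n}.png',cv2.resize(c,(660,540),interpolation=cv2.INTER_CUBIC))
E
```

```text
(no output)
```

View pics/z17L.png

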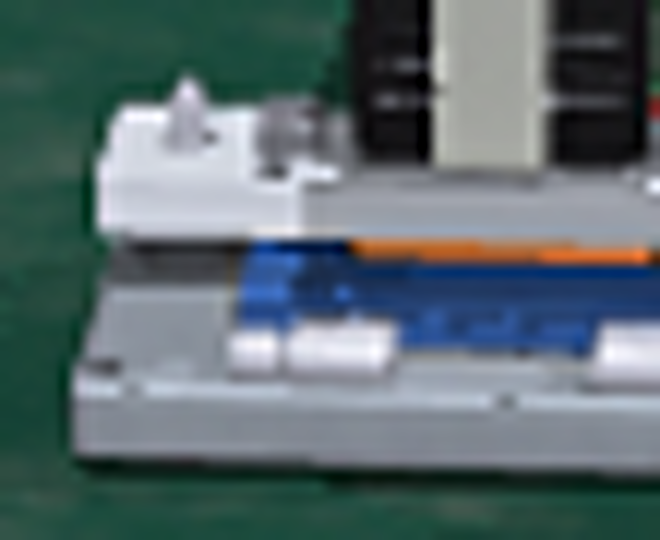

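View pics/z17R.png

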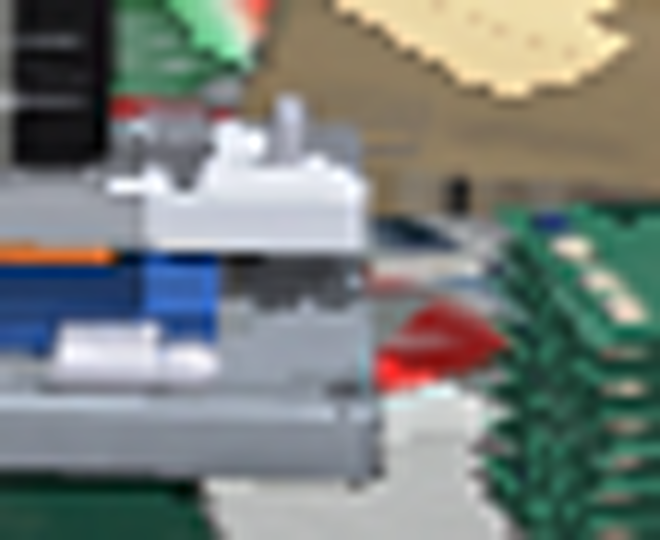

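The side view shows both dowel tips standing through the plate by similar amounts, at (290,240) and (593,248) in the zoomed picture. The head's underside line is within a pixel of the home height computed for it. Height held at a hard stop for the last rows, with a centred press of about 22 N. I'm handing the job in while pressing.

```bash
python3 - <<'E'
from h import *
print(ticket.close_job())
E
python3 st.py
```

```text
the job is handed in; nothing more can be done
None
the job is handed in; nothing more can be done
```

The cover is shut and the probe head is pressed home over both dowels. I handed the job in at about 16.4 s, with the gripper still holding the head down. No verdict was reported.

- **Cover:** I swept it down with the closed fingers and pressed it until it stopped hard, at about 50 N, with the fingertips at 33.5 mm (34 mm expected). A scene picture showed it lying flat.
- **Head:** I took it by the block grip, aligned it by looking at the near dowel through the end hole, and lowered it with almost no side force until it met the orange plate.
- **Last checks:**
  - **Height:** it held at 52.6 mm over the last presses, against 52.9 mm computed for home. The difference is within the calibration.
  - **Force:** the last reading was about 22 N upward. The moments put it within about 5–10 mm of the middle between the dowels, so I take it that both shoulders carry load.
  - **Pictures:** both dowel tips stand equally through the plate, and the underside lies within about 1 mm of home, which is as fine as the side camera can tell. The grip shows no visible slip.
- **Not perfect:** about 9 N of sideways force on the dowels remained, having peaked near 17 N. The tool was tilted about 0.2°. The far dowel was never seen from above; I judged its fit from the forces and the side and scene views.
- **Bystanders:** I saw nothing else on the bench touched, but I did not measure those things again at the end.

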